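# Centre the divider in the tool caddy and bring up the stop

## Robot

A 7-joint arm with a two-finger parallel gripper is mounted at the origin on the work surface. World frame = base frame: x ahead of the robot, y to its left, z up, the work surface at z = 0. Lengths are in m, angles in rad, forces in N, time in s.
With the tool pointing down it reaches from about 0.35 to 0.9 m from the base axis. Payload 8.1 kg.
Tool frame: the origin (TCP) lies at the centre of the arm's flange, where the gripper is bolted on; the fingertips stand 178 mm ahead of it and the grasp point (between the pads) lies 159 mm ahead of it; z points along the fingers, y is the direction in which the jaws open and shut (so a half turn about z gives the same grasp; the last joint's range is limited). The gripper opens to 92 mm and grips with 3 to 60 N. Pads are 19 mm wide; open, the fingers measure 130 mm over their backs; the gripper's body (75 mm by 190 mm) begins 47 mm behind the grasp point.
Start: joints at [-1.308, 0.434, 0.025, 1.573, -0.012, 1.134, -0.075], TCP at [0.224, 0.584, 0.405] pointing down, gripper open.
Joint ranges: [-2.62, 2.62], [-0.44, 2.09], [-1.27, 1.32], [0.08, 2.57], [-1.32, 4.46], [0.12, 2], [-2.74, 2.74]. Speed limits (rad/s): [2.22, 2.22, 3.01, 3.01, 3.14, 3.14, 3.14].

## Interface

Orientations are given as a rotation vector (axis times angle).
In Python, from cell import arm, get_image, camera_model gives the robot as it stands. The module is installed in compiled form; this text tells all that it offers.
- The arm moves only by the shell command python3 -m pendant 'ROWS' [FORCE]. ROWS is JSON, a list that holds one entry, the list of rows, each a list of 7 numbers: the shift along the tool's x, y, z in mm, then the turn, a rotation vector about the tool's x, y, z in rad, then the closure, from -1 (fully open) to 1 (shut). In form: [[[x, y, z, rx, ry, rz, hand], ...]]. A call has 1 to 20 rows; each row is the pose to reach, as a shift and turn from the pose commanded when the call began, along the tool's axes at that moment; what a row does not reach only later rows make up. A row lasts 1/8 s, in which the tool goes at most 62.5 mm and 10.7 degrees, less where a joint would pass 70% of its speed; a pose out of reach is approached as far as the arm can. A call with a gripper value outside its range is refused whole. The fingers move at their own pace and stop on an object; FORCE is the grip in N (left out, the last holds). Time passes only in rows, so rows that repeat a pose let the fingers close. It gives the time, the measured TCP pose, the force and the opening at its end, in the units of the state.
- arm.observe(): the state, without advancing time (a new reading comes with each control period).
- get_image(name): name is "scene" or "top" or "wrist"; returns the picture (400x640x3 uint8, red, green, blue); there is no depth.
- camera_model(name): a dict with "fx", "fy", "cx", "cy" (pixels), "k1" (the pictures are not rectified: a ray, as slopes to the right and down, at radius r is drawn at 1 + k1 r^2 times it, then the intrinsics apply), "position" and "orientation" of the camera in the world; the wrist camera has in their place "T_tool_cam" (4x4, takes a point from camera to tool coordinates, whose origin is the TCP and whose axes are the flange's). Camera axes: x right, y down, z forward; pixel columns grow to the right and rows downward; lengths in m; the calibration is good to about 2 mm. A picture is of the moment at which its call begins: read the wrist's pose just before it. camera_model takes no time and is no camera call.
- arm.sign_off(): hands the job in, once; it reports no verdict.
The state is a dict: "clock": time; "joints": joint angles; "dq": joint speeds; "joint_efforts": joint torques, N m; "position": TCP position; "ee_rot": TCP orientation; "force": force on the tool from outside, world axes, zero at the start; "ft_torque": the same for the moment, N m; "width": opening from 0.0 (shut) to 1.0 (fully open).
Only numpy, scipy, OpenCV 4.12 (cv2) and the standard library are available. Lean on these libraries where they do the work, as an engineer would, in place of code of your own. Each camera call takes 0.05 s, during which the arm holds its last target.

## Task

Set up the tool caddy for gluing: stand the divider (the larger of the two loose pine boards) upright on the caddy's base, exactly midway between the two end panels, square to the base and with its two ends level with the front and back edges of the end panels, and let go of it. Then slide the wooden stop along its track until its bar just rests against the divider, with the divider still square and in the middle, and let go. Do not disturb the smaller offcut, the mallet or the glue bottle.

Things in the scene. Friction and masses are not known exactly. Their poses are not given: they have to be found in the camera images.
- divider_center (a point): Centre (45 mm above its underside) of the divider: a loose pine board, about 0.18 kg, 140 mm long (own x axis), 24 mm thick (own y), 90 mm high (own z), standing on its long edge on the bench; the larger of the two loose boards. A half turn about z makes no difference. Nothing fastens it once placed: a push of 1 to 2 N shifts it.
- bay_mid (a point): Middle of the caddy's base, on its upper face, 18 mm above the bench; fixed. Base 140 mm (x) by 336 mm (y), plywood. On it two fixed pine end panels, 140 mm (x), 18 mm thick, 80 mm high; inner faces at y = -150 and +150 mm, edges at x = -70 and +70 mm. x points to the stop's track, z up. The aluminium track runs along y at x = +115 mm, 34 mm wide, 20 mm high.
- stop_face (a point): Point on the flat contact face of the stop's dark wooden bar, over the line x = 0 of bay_mid, 53 mm above the bench; axes as bay_mid. The face looks to -y. The bar is 14 mm thick (from the face to +y), 30 mm high (38 to 68 mm above the bench) and reaches over the base from x = -60 mm to the handle at x = +115 mm.
- stop_handle (a point): On the axis of the stop's upright dark wooden handle, 92 mm above the bench, 20 mm below its top; axes as bay_mid. Handle 26 mm (x) by 24 mm (y), its -y side flush with the contact face; it stands on a carriage whose top is 38 mm above the bench. 115 mm in x and 12 mm in y from stop_face. Can be gripped from above and slid along y.
- stop (a joint): Position of the stop on its track, m: 0 at the +y end (contact face 130 mm from the middle of the bay), growing as the stop slides towards -y, 0.17 at most. Dragging friction about 3 N; it stays where it is left.
- offcut_center (a point): Bystander: centre of the smaller loose pine board, 100 mm long (x), 24 mm thick (y), 55 mm high, standing on its edge on the bench.
- mallet_head (a point): Bystander: centre of the head (75 x 120 x 75 mm) of a wooden mallet lying on the bench, 37 mm up; its handle runs 195 mm from the head along -x of its own frame.
- glue_center (a point): Bystander: centre of a standing white glue bottle, 64 mm across, 150 mm high.
There are look-alikes about, which are no part of the job. What is shaped like the part that bears divider_center but blue, green or pink is not meant.

How it is judged:
On the way, in this order (a step that is already met when the one before it is completed fails the run):
1. the divider stands on the caddy's base near the middle of the bay (within 20 mm, within 9 degrees of square), let go of (y of divider_center in the frame of bay_mid between -0.02 and 0.02 m and x of divider_center in the frame of bay_mid between -0.02 and 0.02 m and angle between the x axis of divider_center and the x axis of bay_mid, either way round below 0.15 rad and angle between divider_center's own z axis and vertical below 0.06 rad and z of divider_center in the frame of bay_mid between 0.041 and 0.049 m and linear speed of divider below 0.02 m/s and contact force between divider and the fingers below 0.05 N), for 0.2 s.
2. the stop's bar is up against the divider (y of stop_face in the frame of divider_center between -0.0165 and 0.0165 m and value of joint stop above 0.09 m), for 0.2 s.
At the end, for the whole second after the job is handed in: The divider stands upright (within 3 degrees) on the base, its centre within 7 mm of midway between the end panels, its ends within 10 mm of level with the panels' edges, square within 4.5 degrees; the stop's bar rests against it (gap under 4.5 mm at the middle); all at rest (y of divider_center in the frame of bay_mid between -0.007 and 0.007 m and x of divider_center in the frame of bay_mid between -0.01 and 0.01 m and angle between the x axis of divider_center and the x axis of bay_mid, either way round below 0.08 rad and angle between divider_center's own z axis and vertical below 0.06 rad and z of divider_center in the frame of bay_mid between 0.041 and 0.049 m and y of stop_face in the frame of divider_center between -0.0165 and 0.0165 m and linear speed of divider below 0.02 m/s and velocity of joint stop between -0.01 and 0.01 m/s); the robot touches nothing.
It fails at once if the offcut, mallet or glue bottle is moved by more than 25 mm (distance of any of offcut_center, mallet_head, glue_center from where it was at the start of the episode above 0.025 m).
It also fails if it takes over 59 s, if anything falls off the work surface, if the arm or the gripper's body presses on something with over 40 N, if the wrist force passes 120 N, or if a joint passes its speed limit or range.

## Working session

There is one attempt and no reset: what is moved stays moved. The work goes in short steps, Python scripts to look and compute and a shell command to move; the robot and the scene stay as the last step left them, time stands still between calls to the robot, and variables do not carry over. Pictures are saved under pics/ and viewed, and the job is handed in when it is done.

```bash
mkdir -p pics
python3 - <<'E'
from cell import arm,get_image,camera_model
import cv2
s=arm.observe();print(s)
for n in("scene","top","wrist"):
    cv2.imwrite(f"pics/{n}0.png",get_image(n)[:,:,::-1]);print(n,camera_model(n))
E
```

```text
{'clock': 0.0, 'joints': array([-1.30761084,  0.43520732,  0.02497898,  1.57408601, -0.01158283,
        1.13398163, -0.07512561]), 'dq': array([ 2.21936116e-05,  4.52998604e-04, -8.96846764e-04, -1.80388410e-03,
       -3.21408489e-04,  7.52185047e-05, -5.16618510e-04]), 'joint_efforts': array([-1.03763716e-03, -6.67860174e+01,  9.84035097e-01, -3.14463723e+01,
       -6.06264593e-02,  4.28719819e-02,  1.78878272e-04]), 'position': array([0.22350575, 0.58342641, 0.40395884]), 'ee_rot': array([-5.71498437e-01, -3.08904754e+00,  2.40746716e-03]), 'force': array([-0.16333511,  0.33122361, -0.09144957]), 'ft_torque': array([-0.00940885, -0.01942062, -0.02065386]), 'width': 1.0021280826525107}
scene {'fx': 446.10262866065995, 'fy': 446.10262866065995, 'cx': 327.5135743061049, 'cy': 192.53730766926677, 'k1': 0.03390941768035624, 'position': array([1.40476588, 0.19921821, 1.30850062]), 'orientation': array([-1.73069264, -2.0572995 ,  0.6282084 ])}
top {'fx': 452.52279438272325, 'fy': 452.52279438272325, 'cx': 321.291067192051, 'cy': 200.46781755224183, 'k1': 0.03362770052228563, 'position': array([0.45353799, 0.05724759, 1.37881552]), 'orientation': array([-2.17940662,  2.14351698, -0.11854141])}
wrist {'fx': 299.06399597105366, 'fy': 299.06399597105366, 'cx': 321.60346629846816, 'cy': 202.90714863794713, 'k1': -0.05527853802221142, 'T_tool_cam': array([[-1.16840278e-03, -9.57240883e-01, -2.89289694e-01,
         7.73403668e-02],
       [ 9.99999205e-01, -9.81255947e-04, -7.91951971e-04,
         7.72283161e-04],
       [ 4.74221571e-04, -2.89290390e-01,  9.57241268e-01,
         2.02259288e-02],
       [ 0.00000000e+00,  0.00000000e+00,  0.00000000e+00,
         1.00000000e+00]])}
```

View pics/scene0.png

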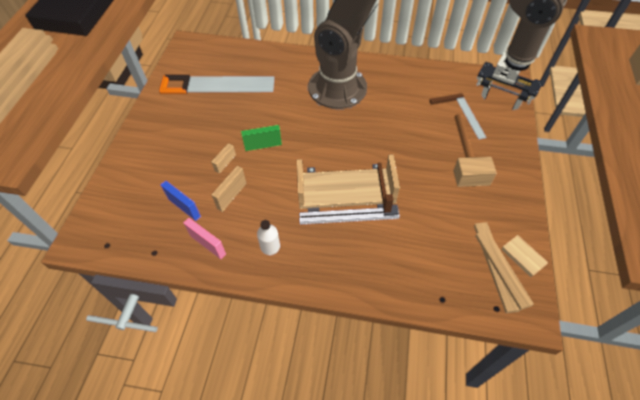

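View pics/top0.png

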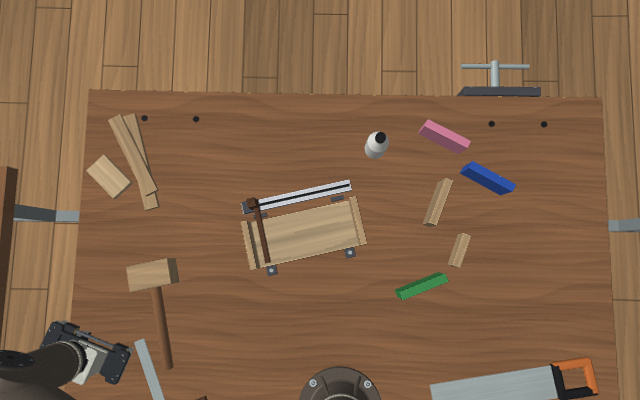

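View pics/wrist0.png

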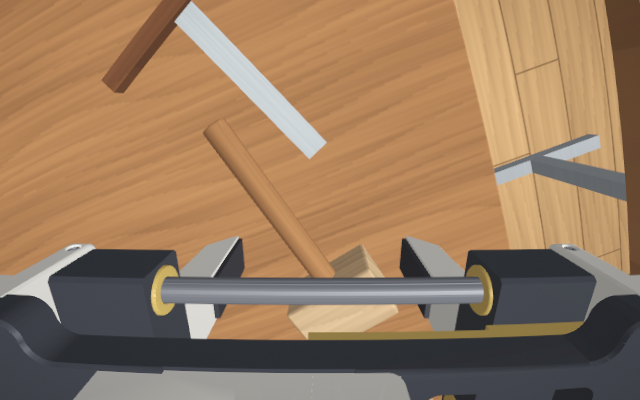

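Candidates in the top view: the large pine board at (438,202), the small pine offcut at (459,250), and the blue (488,178), pink (445,135) and green (421,286) look-alikes. The scrap lies at (108,176) and (135,160). By the description, the divider is the larger bare-pine board at (438,202). I'll check that in a close crop.

```bash
cat > h.py <<'E'
import numpy as np, cv2
from scipy.spatial.transform import Rotation as R
from cell import arm,get_image,camera_model
def cam(n,s=None):
    m=camera_model(n)
    if n=="wrist":
        T=m["T_tool_cam"];Rt=R.from_rotvec(s["ee_rot"]).as_matrix()
        return m,Rt@T[:3,:3],Rt@T[:3,3]+s["position"]
    return m,R.from_rotvec(m["orientation"]).as_matrix(),np.array(m["position"])
def K(m): return np.array([[m["fx"],0,m["cx"]],[0,m["fy"],m["cy"]],[0,0,1]]),np.array([m["k1"],0,0,0,0.])
def plane(c,px,z):
    m,Rc,p=c;k,d=K(m)
    u=cv2.undistortPoints(np.array(px,float).reshape(-1,1,2),k,d).reshape(-1,2)
    r=np.c_[u,np.ones(len(u))]@Rc.T
    return p+r*((np.asarray(z)-p[2])/r[:,2])[:,None]
def proj(c,P):
    m,Rc,p=c;k,d=K(m)
    q=(np.array(P,float).reshape(-1,3)-p)@Rc
    return cv2.projectPoints(q,np.zeros(3),np.zeros(3),k,d)[0].reshape(-1,2)
E
python3 - <<'E'
import cv2
i=cv2.imread("pics/top0.png")
a=cv2.resize(i[165:285,235:375],None,fx=5.7,fy=4.9*1.0,interpolation=cv2.INTER_CUBIC) if 0 else cv2.resize(i[165:285,235:375],None,fx=5,fy=5,interpolation=cv2.INTER_CUBIC)
cv2.imwrite("pics/c1.png",a)
cv2.imwrite("pics/c2.png",cv2.resize(i[165:285,390:530],None,fx=5,fy=5,interpolation=cv2.INTER_CUBIC))
E
```

```text
(no output)
```

View pics/c1.png

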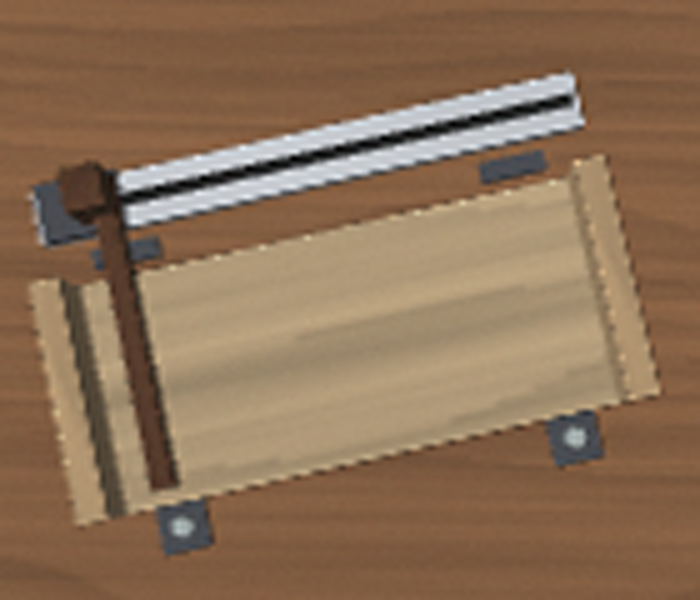

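View pics/c2.png

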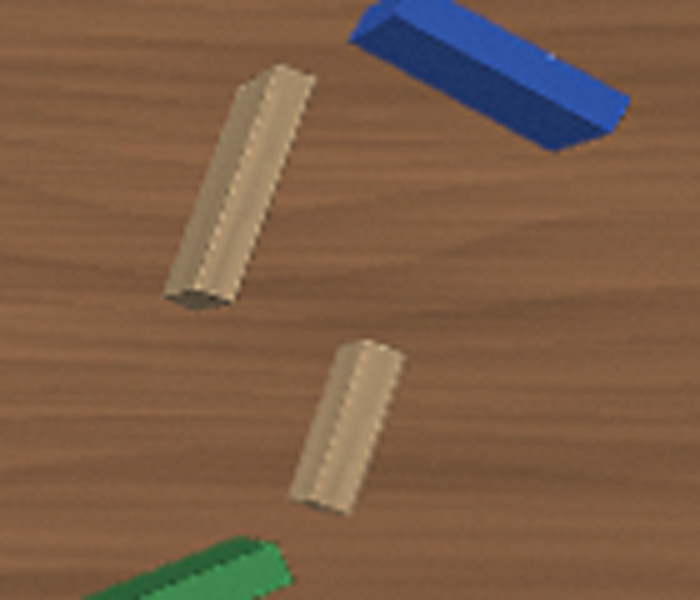

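Run:
```python
from h import *
c=cam("top")
def full(p,o): return (np.array(p,float)+.5)/5-.5+np.array(o)
def rep(n,P):
    print(n,P.round(4).tolist(),'edges',np.linalg.norm(P-np.roll(P,-1,0),axis=1).round(4),'ctr',P.mean(0).round(4))
D=plane(c,full([(281,64),(316,76),(234,302),(195,293)],(390,165)),.09);rep('div',D)
v=(D[0]+D[1]-D[2]-D[3]);print('div x yaw',np.degrees(np.arctan2(v[1],v[0])))
# order: (+x,+y)... left panel outer front/back, right panel
B=plane(c,full([(30,283),(80,525),(660,392),(606,155)],(235,165)),.098);rep('bay',B)
y=(B[0]+B[1]-B[2]-B[3]);print('bay yaw',np.degrees(np.arctan2(-y[0],y[1])))
x=(B[0]+B[3]-B[1]-B[2]);print('bay yaw x',np.degrees(np.arctan2(x[1],x[0])))
O=plane(c,full([(365,340),(405,354),(347,515),(312,505)],(390,165)),.055);rep('off',O)
H=plane(c,full([(85,185)],(235,165)),.112);print(H)
G=plane(c,[(380,138)],.15);print('glue',G)
print(proj(c,[0,0,0]))
```

```text
div [[0.6724, -0.2936, 0.09], [0.6658, -0.3135, 0.09], [0.5351, -0.2651, 0.09], [0.5398, -0.2431, 0.09]] edges [0.021  0.1393 0.0225 0.1419] ctr [ 0.6033 -0.2788  0.09  ]
div x yaw -20.585035644912043
bay [[0.5361, 0.2905, 0.098], [0.4011, 0.2574, 0.098], [0.4805, -0.0666, 0.098], [0.6145, -0.0352, 0.098]] edges [0.139  0.3336 0.1377 0.3349] ctr [0.5081 0.1115 0.098 ]
bay yaw 13.654142025358883
bay yaw x 13.49095288183172
off [[0.5166, -0.3493, 0.055], [0.5088, -0.3723, 0.055], [0.4156, -0.337, 0.055], [0.421, -0.317, 0.055]] edges [0.0242 0.0997 0.0206 0.1009] ctr [ 0.4655 -0.3439  0.055 ]
[[0.59092218 0.25904873 0.112     ]]
glue [[ 0.76998254 -0.0970689   0.15      ]]
[[339.67432773 410.32475632]]
```

```bash
cat >> h.py <<'E'
def goal(P,yaw,s=None):
    """tool-frame shift(mm)/turn to tool-down pose with tool x at given world yaw (deg) and half-turn alternative"""
    s=s or arm.observe();Rt=R.from_rotvec(s["ee_rot"])
    print('pos',s["position"].round(4),'tool x yaw',np.degrees(np.arctan2(*Rt.as_matrix()[[1,0],0])).round(2),'tilt z',Rt.as_matrix()[:,2].round(4),'j',s["joints"].round(2),'t',round(s["clock"],2))
    for y in(yaw,yaw+180):
        G=R.from_euler('z',y,degrees=True)*R.from_euler('x',180,degrees=True)
        t=(Rt.inv()*G).as_rotvec()
        print('yaw',y,'shift mm',(Rt.inv().apply(np.array(P)-s["position"])*1000).round(1),'turn',t.round(4),'rows>=',np.degrees(np.linalg.norm(t))/10.7)
E
python3 -c "
from h import *
goal([.603,-.279,.405],-20.6)"
```

```text
pos [0.2235 0.5835 0.4041] tool x yaw 159.04 tilt z [-3.0e-04 -1.1e-03 -1.0e+00] j [-1.31  0.44  0.02  1.57 -0.01  1.13 -0.08] t 0.15
yaw -20.6 shift mm [-662.9 -669.7   -0. ] turn [2.0000e-04 1.8000e-03 3.1353e+00] rows>= 16.788831257342554
yaw 159.4 shift mm [-662.9 -669.7   -0. ] turn [-0.0011  0.0001 -0.0063] rows>= 0.034159237212073944
```

```bash
python3 -m pendant '[[[-300,-303,0,0,0,0,-0.2],[-300,-303,0,0,0,0,-0.2],[-300,-303,0,0,0,0,-0.2],[-300,-303,0,0,0,0,-0.2],[-300,-303,0,0,0,0,-0.2],[-300,-303,0,0,0,0,-0.2],[-663,-670,0,0,0,-0.006,-0.2],[-663,-670,0,0,0,-0.006,-0.2],[-663,-670,0,0,0,-0.006,-0.2],[-663,-670,0,0,0,-0.006,-0.2],[-663,-670,0,0,0,-0.006,-0.2],[-663,-670,0,0,0,-0.006,-0.2],[-663,-670,0,0,0,-0.006,-0.2],[-663,-670,0,0,0,-0.006,-0.2],[-663,-670,0,0,0,-0.006,-0.2],[-663,-670,0,0,0,-0.006,-0.2],[-663,-670,0,0,0,-0.006,-0.2],[-663,-670,0,0,0,-0.006,-0.2],[-663,-670,0,0,0,-0.006,-0.2],[-663,-670,0,0,0,-0.006,-0.2]]]' 20
python3 - <<'E'
from h import *
s=arm.observe();im=get_image("wrist")
cv2.imwrite("pics/w1.png",im[:,:,::-1]);np.save("w1s.npy",s,allow_pickle=True)
c=cam("wrist",s)
print(s["position"],s["force"],s["width"],s["joints"].round(2))
d=R.from_euler('z',-20.6,degrees=True)
print(proj(c,[d.apply([a*.07,b*.012,0])+[.603,-.279,.09] for a,b in((1,1),(1,-1),(-1,-1),(-1,1))]).round(0))
E
```

```text
clock: 2.65
position: [0.603, -0.2783, 0.4051]
ee_rot: [0.56, 3.091, 0.001]
force: [0.7, 0.2, 0.1]
width: 0.599
[ 0.60302238 -0.27830287  0.40505546] [0.68712529 0.19027741 0.05852668] 0.5991597841895531 [ 0.05  0.52  0.48  1.49 -0.25  1.18  1.78]
[[331. 254.]
 [309. 254.]
 [308. 121.]
 [333. 121.]]
```

View pics/w1.png

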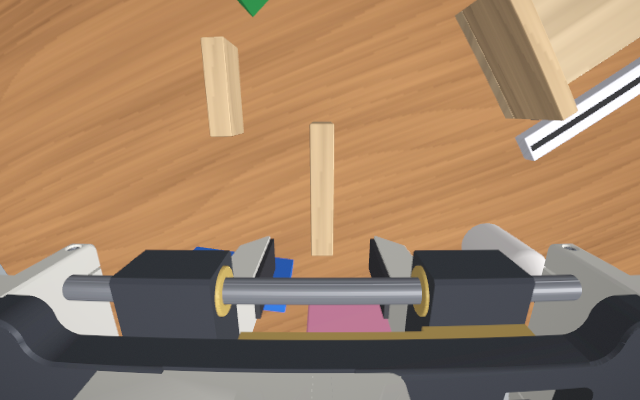

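The wrist view shows the divider's top edge at columns 310–334, rows 123–255, which is where I predicted it. The shorter offcut is apart at (223,87), and the glue bottle is at about (510,250). I'll refine the measurement before descending.

Run:
```python
from h import *
s=np.load("w1s.npy",allow_pickle=True).item();c=cam("wrist",s)
im=cv2.imread("pics/w1.png");cr=im[100:265,280:365]
hsv=cv2.cvtColor(im,cv2.COLOR_BGR2HSV)
print(hsv[190,300:345].tolist()[::4])
print(hsv[118:130,322].tolist(),hsv[250:262,322].tolist())
m=((hsv[:,:,2]>190)&(hsv[:,:,1]<125)).astype(np.uint8);m[:100]=0;m[262:]=0;m[:,:290]=0;m[:,355:]=0
m=cv2.morphologyEx(m,cv2.MORPH_OPEN,np.ones((3,3)))
n,l,st,ce=cv2.connectedComponentsWithStats(m);k=1+st[1:,4].argmax();print(st[k])
bx=cv2.boxPoints(cv2.minAreaRect(np.argwhere(l==k)[:,::-1].astype(np.float32)));P=plane(c,bx,.09)
print(bx,np.linalg.norm(P-np.roll(P,-1,0),axis=1),P.mean(0))
E=np.roll(P,-1,0)-P
for e in E: print(np.degrees(np.arctan2(e[1],e[0])),end=' ')
cv2.imwrite("pics/w1c.png",cv2.resize(cr,None,fx=3.5,fy=3.5,interpolation=cv2.INTER_CUBIC))
```

```text
[[14, 128, 196], [15, 128, 197], [14, 128, 196], [18, 78, 228], [18, 78, 227], [18, 79, 219], [18, 78, 221], [17, 77, 234], [17, 76, 234], [15, 127, 206], [15, 127, 206], [15, 126, 204]]
[[15, 128, 199], [15, 129, 197], [14, 128, 195], [15, 115, 177], [17, 93, 148], [17, 92, 167], [17, 83, 203], [17, 81, 214], [17, 81, 216], [17, 81, 216], [17, 81, 216], [17, 81, 216]] [[17, 78, 225], [17, 78, 225], [17, 78, 225], [17, 78, 225], [17, 78, 228], [16, 94, 209], [15, 121, 201], [14, 127, 200], [14, 128, 196], [15, 129, 192], [15, 131, 189], [14, 129, 190]]
[ 310  124   25  133 3123]
[[310. 124.]
 [334. 124.]
 [334. 256.]
 [310. 256.]] [0.02297441 0.13941543 0.02617112 0.13941213] [ 0.60589149 -0.27820535  0.09      ]
69.38303334988957 -19.9404702525916 -110.62179375775021 158.7457273478307
```

View pics/w1c.png

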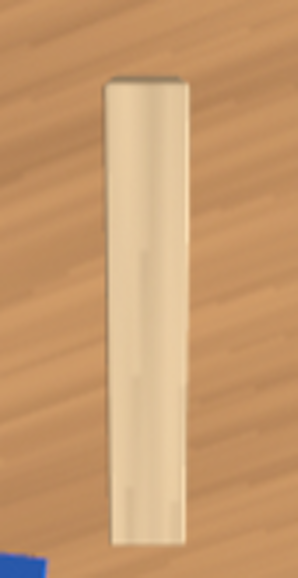

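```bash
python3 -m pendant '[[[-1.5,0,60,0,0,0,-0.2],[-1.5,0,110,0,0,0,-0.2],[-1.5,0,150,0,0,0,-0.2],[-1.5,0,175,0,0,0,-0.2],[-1.5,0,186,0,0,0,-0.2],[-1.5,0,186,0,0,0,-0.2],[-1.5,0,186,0,0,0,-0.2],[-1.5,0,186,0,0,0,1],[-1.5,0,186,0,0,0,1],[-1.5,0,186,0,0,0,1],[-1.5,0,186,0,0,0,1],[-1.5,0,186,0,0,0,1],[-1.5,0,186,0,0,0,1]]]' 25
python3 - <<'E'
from h import *
s=arm.observe();im=get_image("wrist")
cv2.imwrite("pics/w2.png",im[:,:,::-1]);print(s["force"],s["width"]*92)
E
```

```text
clock: 4.32
position: [0.6045, -0.2797, 0.2188]
ee_rot: [0.562, 3.091, 0.0]
force: [-1.1, 0.7, 2.9]
width: 0.263
[-1.13342315  0.68388482  2.86686706] 24.202642428679376
```

View pics/w2.png

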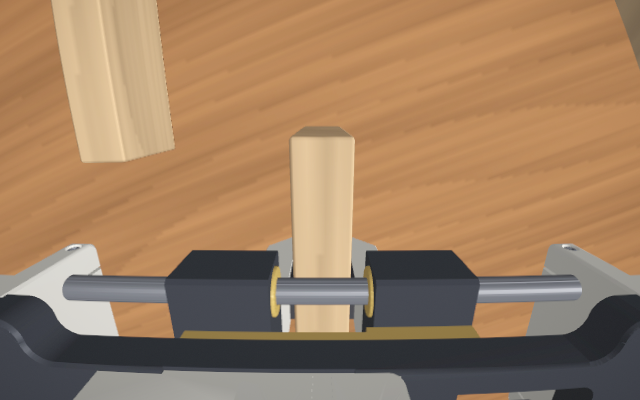

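The gripper holds the divider, with an opening of 24.2 mm against the 24 mm board. In the wrist picture the top edge of its far end is at row 138, columns 291–353. I'll use that to find where along the board the grip is.

```bash
python3 - <<'E'
from h import *
s=arm.observe();c=cam("wrist",s)
P=plane(c,[(291,138),(353,138)],.09);Rt=R.from_rotvec(s["ee_rot"])
print(P,Rt.inv().apply(P-s["position"])*1000)
E
python3 -m pendant '[[[0,0,-30,0,0,0,1],[0,0,-80,0,0,0,1],[0,0,-140,0,0,0,1],[0,0,-170,0,0,0,1],[0,0,-180,0,0,0,1],[0,0,-180,0,0,0,1]]]'
python3 -c "
from h import *
goal([.5081,.1115,.40],13.6)"
```

```text
[[ 0.53652023 -0.26507517  0.09      ]
 [ 0.54434013 -0.24436043  0.09      ]] [[ 68.74016306 -10.22444314 128.83801492]
 [ 68.71560222  11.91716199 128.84055284]]
clock: 5.12
position: [0.6043, -0.2796, 0.3979]
ee_rot: [-0.562, -3.09, -0.0]
force: [-0.0, 0.9, -2.8]
width: 0.259
pos [ 0.6043 -0.2796  0.3979] tool x yaw 159.39 tilt z [-6.e-04  4.e-04 -1.e+00] j [ 0.05  0.53  0.48  1.5  -0.26  1.17  1.78] t 5.12
yaw 13.6 shift mm [227.7 332.2  -1.9] turn [-9.0000e-04 -5.0000e-04  2.5444e+00] rows>= 13.624815100794692
yaw 193.6 shift mm [227.7 332.2  -1.9] turn [ 4.000e-04 -7.000e-04 -5.972e-01] rows>= 3.1976175406906875
```

Run:
```python
from h import *
c=cam("scene");i=cv2.imread("pics/scene0.png")
Rb=R.from_euler('z',13.6,degrees=True)
q=proj(c,[Rb.apply([a*.07,b*.168,0])+[.5081,.1115,.098] for a,b in((1,1),(-1,1),(-1,-1),(1,-1))]);print(q.round(1))
x0,y0=285,145
a=cv2.resize(i[y0:y0+85,x0:x0+130],None,fx=6,fy=6,interpolation=cv2.INTER_CUBIC)
cv2.imwrite("pics/c3.png",a);print((q-[x0,y0])*6)
```

```text
[[399.2 187.2]
 [392.9 154.1]
 [296.2 159. ]
 [297.4 192.6]]
[[685.21329137 252.98304588]
 [647.65548151  54.73386037]
 [ 67.31211191  84.25146701]
 [ 74.19849156 285.69686026]]
```

View pics/c3.png

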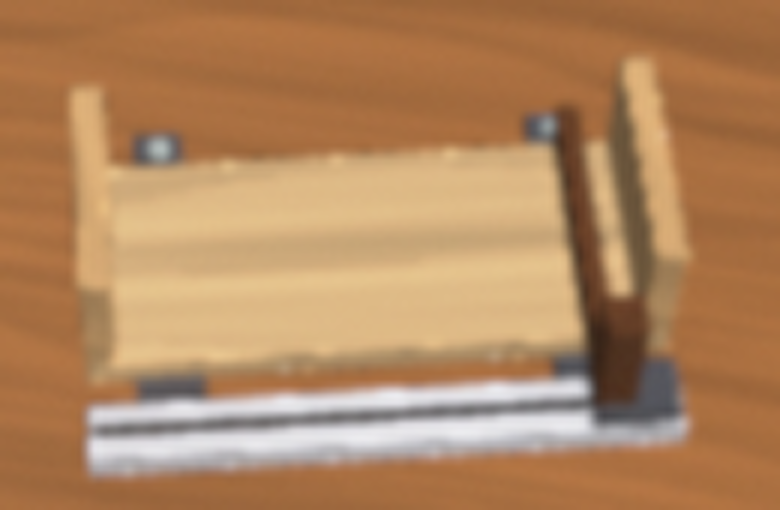

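The scene view agrees with the top view's bay pose to about 1 mm. I'll go above the bay with the turn, then descend most of the way and check.

```bash
python3 -m pendant '[[[50,70,0,0,0,-0.12,1],[90,130,0,0,0,-0.25,1],[125,185,0,0,0,-0.37,1],[160,235,0,0,0,-0.48,1],[190,280,0,0,0,-0.56,1],[215,315,0,0,0,-0.597,1],[228,332.5,0,0,0,-0.597,1],[228,332.5,0,0,0,-0.597,1],[228,332.5,40,0,0,-0.597,1],[228,332.5,85,0,0,-0.597,1],[228,332.5,115,0,0,-0.597,1],[228,332.5,130,0,0,-0.597,1],[228,332.5,130,0,0,-0.597,1],[228,332.5,130,0,0,-0.597,1]]]'
python3 - <<'E'
from h import *
goal([.5078,.112,.2368],13.6)
s=arm.observe();im=get_image("wrist")
cv2.imwrite("pics/w3.png",im[:,:,::-1]);np.save("w3s.npy",s,allow_pickle=True)
cv2.imwrite("pics/t3.png",get_image("top")[:,:,::-1])
E
```

```text
clock: 6.88
position: [0.5086, 0.1116, 0.2696]
ee_rot: [-0.371, 3.118, 0.0]
force: [0.8, 0.2, -2.0]
width: 0.264
pos [0.5086 0.1116 0.2696] tool x yaw -166.44 tilt z [ 1.3e-03  3.0e-04 -1.0e+00] j [-0.48  0.43  0.21  1.99 -0.13  0.73  1.62] t 6.88
yaw 13.6 shift mm [ 0.8  0.6 32.8] turn [ 2.2000e-03 -0.0000e+00  3.1409e+00] rows>= 16.81880414068762
yaw 193.6 shift mm [ 0.8  0.6 32.8] turn [ 0.      0.0014 -0.0007] rows>= 0.008183998939913395
```

View pics/w3.png

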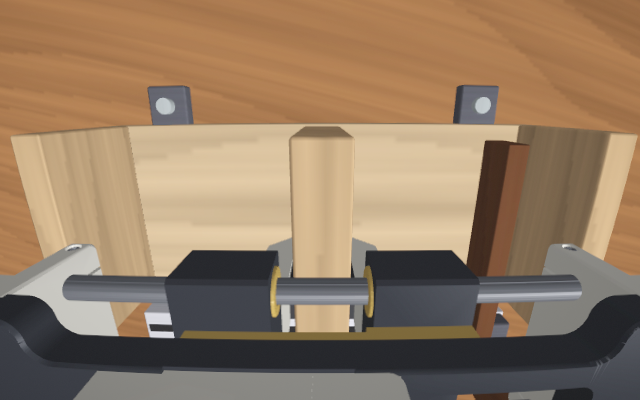

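View pics/t3.png

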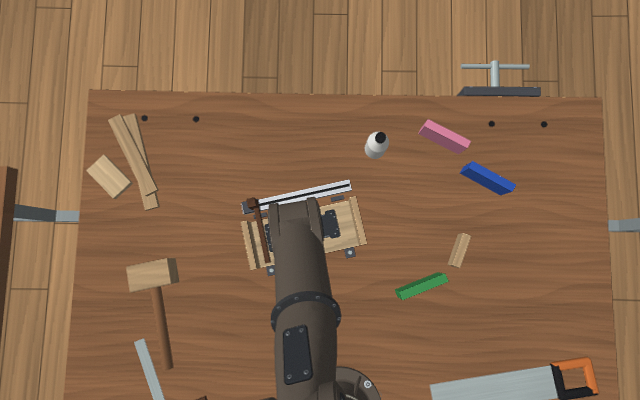

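The wrist view shows both panels meeting the base at (130,126) and (518,125), with the held divider at columns 290–354. I can check the centring directly from this view.

Run:
```python
from h import *
s=np.load("w3s.npy",allow_pickle=True).item();c=cam("wrist",s);Rt=R.from_rotvec(s["ee_rot"])
f=lambda P:(Rt.inv().apply(P-s["position"])*1000).round(1)
im=cv2.imread("pics/w3.png")
cv2.imwrite("pics/w3c.png",cv2.resize(im[90:250,:],(800,200)))
cv2.imwrite("pics/w3l.png",cv2.resize(im[110:180,0:180],None,fx=4,fy=4,interpolation=cv2.INTER_CUBIC))
cv2.imwrite("pics/w3r.png",cv2.resize(im[110:180,460:640],None,fx=4,fy=4,interpolation=cv2.INTER_CUBIC))
print('base corners',f(plane(c,[(130,126),(518,125)],.018)))
print('panel outer top',f(plane(c,[(13,137),(636,135)],.098)))
print('div far end',f(plane(c,[(290,138),(354,138)],.09+s["position"][2]-.2188)))
```

```text
base corners [[  69.2 -147.5  251.5]
 [  69.7  151.1  251.5]]
panel outer top [[  68.2 -163.9  171.5]
 [  68.9  167.1  171.5]]
div far end [[ 68.5 -11.3 128.7]
 [ 68.5  11.5 128.7]]
```

View pics/w3l.png

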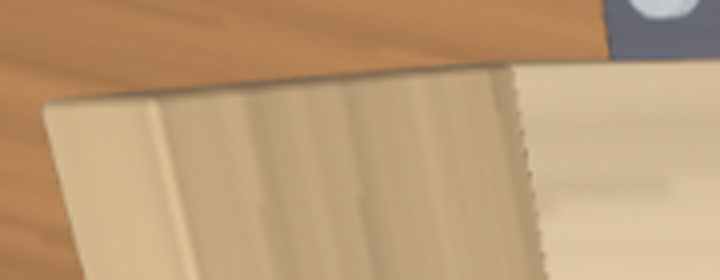

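View pics/w3r.png

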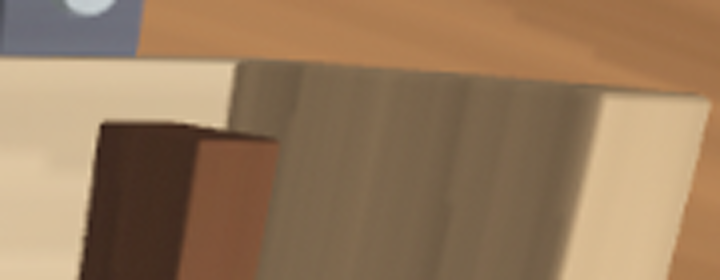

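```bash
python3 -m pendant '[[[0.5,1.2,15,0,0,0,1],[0.5,1.2,25,0,0,0,1],[0.5,1.2,30,0,0,0,1],[0.5,1.2,30,0,0,0,1],[0.5,1.2,30,0,0,0,1]]]'
python3 -m pendant '[[[0,0,1,0,0,0,1],[0,0,1.5,0,0,0,1],[0,0,1.5,0,0,0,1]]]'
```

```text
clock: 7.6
position: [0.5075, 0.1128, 0.2388]
ee_rot: [-0.371, 3.119, 0.0]
force: [0.4, -0.7, -1.3]
width: 0.26
clock: 7.98
position: [0.5073, 0.1128, 0.2373]
ee_rot: [-0.372, 3.119, 0.0]
force: [0.3, -1.2, -1.6]
width: 0.256
```

```bash
python3 -m pendant '[[[0,0,0.5,0,0,0,1],[0,0,0.7,0,0,0,1],[0,0,0.7,0,0,0,1]]]'
python3 -m pendant '[[[0,0,0.4,0,0,0,1],[0,0,0.4,0,0,0,1],[0,0,0.4,0,0,0,1]]]'
```

```text
clock: 8.35
position: [0.5074, 0.1128, 0.2367]
ee_rot: [-0.371, 3.119, 0.0]
force: [-1.1, -0.0, 4.2]
width: 0.262
clock: 8.72
position: [0.5074, 0.1128, 0.2367]
ee_rot: [-0.371, 3.119, 0.0]
force: [-3.1, -1.0, 10.2]
width: 0.259
```

Contact at 0.2367, as expected. I'll ease the press, open the jaws, and rise.

```bash
python3 -m pendant '[[[0,0,-0.7,0,0,0,1],[0,0,-0.7,0,0,0,1],[0,0,-0.7,0,0,0,0.2],[0,0,-0.7,0,0,0,0],[0,0,-0.7,0,0,0,-0.2],[0,0,-0.7,0,0,0,-0.2],[0,0,-0.7,0,0,0,-0.2],[0,0,-20,0,0,0,-0.2],[0,0,-60,0,0,0,-0.2],[0,0,-110,0,0,0,-0.2],[0,0,-160,0,0,0,-0.2],[0,0,-163,0,0,0,-0.2],[0,0,-163,0,0,0,-0.2]]]'
python3 - <<'E'
from h import *
s=arm.observe();im=get_image("wrist");print(s["position"],s["force"])
cv2.imwrite("pics/w4.png",im[:,:,::-1]);np.save("w4s.npy",s,allow_pickle=True)
E
```

```text
clock: 10.35
position: [0.5071, 0.1128, 0.3989]
ee_rot: [-0.372, 3.119, 0.0]
force: [1.2, 0.2, -0.4]
width: 0.605
[0.50710756 0.11279603 0.39893641] [ 1.18530847  0.18853725 -0.38900486]
```

View pics/w4.png

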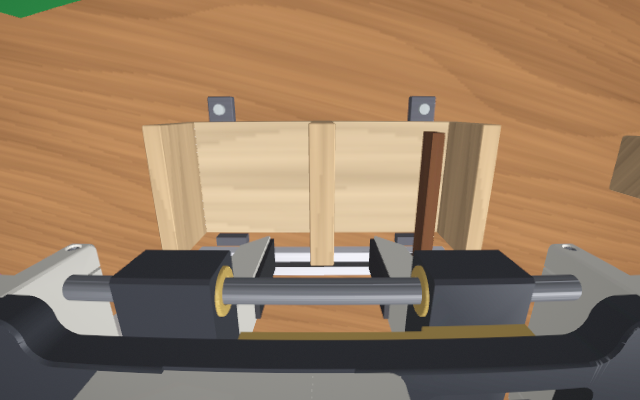

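The divider stands in the bay. Its top face is at columns 309–335, rows 124–265, and the panels are at (144,126)–(195,122) and (449,122)–(500,126). Next I'll measure it against the panels, and also the stop's bar.

Run:
```python
from h import *
im=cv2.imread("pics/w4.png")
cv2.imwrite("pics/w4a.png",cv2.resize(im[110:240,130:330],None,fx=4,fy=4,interpolation=cv2.INTER_CUBIC))
cv2.imwrite("pics/w4b.png",cv2.resize(im[110:270,310:510],None,fx=3.7,fy=3.7,interpolation=cv2.INTER_CUBIC))
```

```text
(no output)
```

View pics/w4a.png

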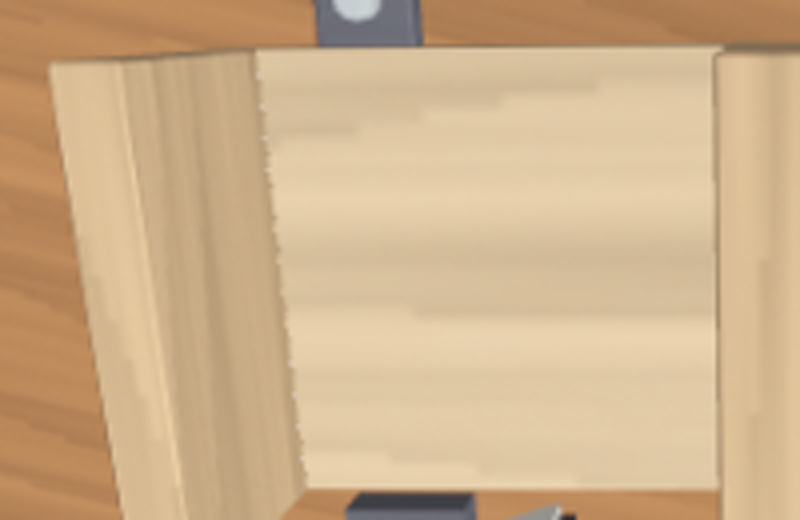

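View pics/w4b.png

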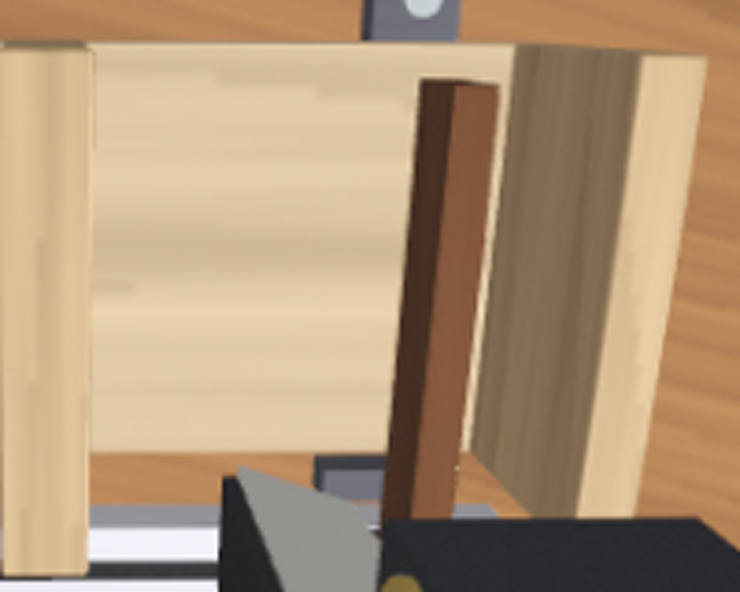

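Run:
```python
from h import *
s=np.load("w4s.npy",allow_pickle=True).item();c=cam("wrist",s)
h=lambda n,p,z:plane(c,p,z)
B=h('',[(193.9,122.4),(206.6,231.9),(436.4,232.1),(449.1,121.9)],.018)
Pn=h('',[(142.6,126),(500.7,125.7)],.098)
D=h('',[(309.1,123.4),(311,265.3),(333.4,265.1),(334.8,123.5)],.108)
S=h('',[(433,132.7),(422.2,249)],.068)
ctr=B.mean(0)
yv=(B[2]+B[3]-B[0]-B[1])[:2];xv=(B[1]+B[2]-B[0]-B[3])[:2]
yaw=np.arctan2(-yv[0],yv[1]);print('bay ctr',ctr,'yaw',np.degrees(yaw),np.degrees(np.arctan2(xv[1],xv[0])),'size',np.linalg.norm(yv)/2,np.linalg.norm(xv)/2)
Rb=R.from_euler('z',yaw)
f=lambda P:(Rb.inv().apply(P-np.r_[ctr[:2],0])*1000).round(1)
print('B',f(B));print('panels',f(Pn));print('D',f(D),f(D).mean(0));print('S',f(S))
d=(D[1]+D[2]-D[0]-D[3]);print('div yaw',np.degrees(np.arctan2(d[1],d[0])))
np.save('bay.npy',np.r_[ctr[:2],yaw])
```

```text
bay ctr [0.50910413 0.11309878 0.018     ] yaw 13.550694094021996 13.539528115903419 size 0.301189112157064 0.13942918130318002
B [[ -69.5 -150.6   18. ]
 [  69.5 -150.5   18. ]
 [  69.9  150.5   18. ]
 [ -69.9  150.7   18. ]]
panels [[ -69.2 -166.5   98. ]
 [ -69.3  166.9   98. ]]
D [[-70.3 -10.8 108. ]
 [ 68.6 -10.6 108. ]
 [ 68.4  12.  108. ]
 [-70.2  11.7 108. ]] [ -0.875   0.575 108.   ]
S [[-60.3 114.2  68. ]
 [ 70.1 115.5  68. ]]
div yaw 13.64792034579035
```

The divider is 0.9 mm off in x and 0.6 mm off in y, and square within 0.1°. The bay measures 301 × 139 mm against 300 × 140 nominal. The bar face is at about y = 115 mm. Next I'll hover over the handle.

Run:
```python
from h import *
b=np.load('bay.npy');Rb=R.from_euler('z',b[2])
P=Rb.apply([.115,.127,0])+[b[0],b[1],.399];print(P)
goal(P,13.55)
```

```text
[0.59114606 0.26350862 0.399     ]
pos [0.5069 0.1128 0.3982] tool x yaw -166.41 tilt z [-1.4e-03 -4.0e-04 -1.0e+00] j [-0.52  0.27  0.25  1.85 -0.08  1.03  1.57] t 10.4
yaw 13.55 shift mm [-117.3  126.7   -1. ] turn [ 2.2000e-03 -0.0000e+00 -3.1408e+00] rows>= 16.81835659623999
yaw 193.55 shift mm [-117.3  126.7   -1. ] turn [-0.     -0.0014  0.0008] rows>= 0.00867522734846875
```

```bash
python3 -m pendant '[[[-40,43,0,0,0,0,-0.2],[-78,85,0,0,0,0,-0.2],[-108,117,0,0,0,0,-0.2],[-117,127,0,0,0,0,-0.2],[-117,127,0,0,0,0,-0.2],[-117,127,0,0,0,0,-0.2]]]'
python3 - <<'E'
from h import *
s=arm.observe();im=get_image("wrist");print(s["position"],s["force"])
cv2.imwrite("pics/w5.png",im[:,:,::-1]);np.save("w5s.npy",s,allow_pickle=True)
cv2.imwrite("pics/w5c.png",cv2.resize(im[90:270,220:440],None,fx=3.3,fy=3.3,interpolation=cv2.INTER_CUBIC))
E
```

```text
clock: 11.15
position: [0.591, 0.2619, 0.3987]
ee_rot: [0.369, -3.119, 0.002]
force: [-0.7, -0.5, -0.7]
width: 0.601
[0.59099792 0.26190967 0.39868743] [-0.68625181 -0.54688613 -0.72163126]
```

View pics/w5.png

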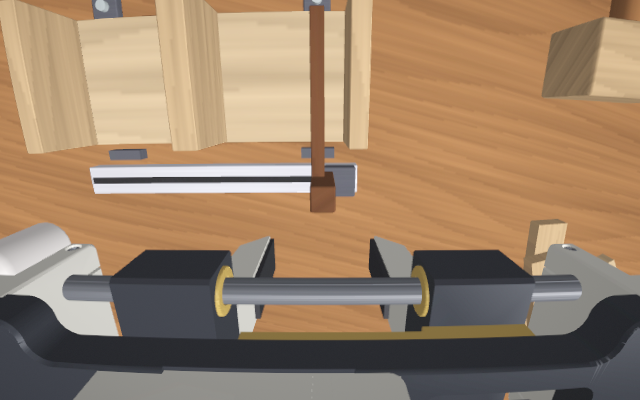

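View pics/w5c.png

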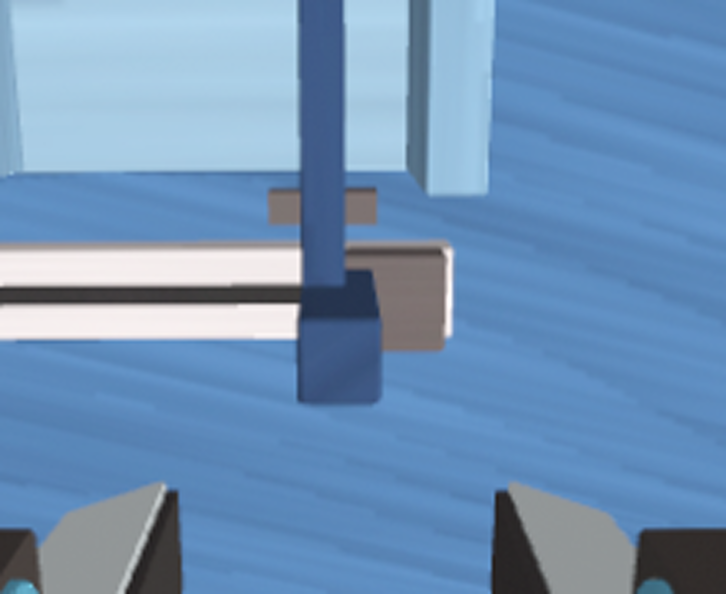

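The crop has its red and blue channels swapped, but the shapes are unaffected. The handle's top face is at columns 310–335, rows 186–212.

Run:
```python
from h import *
s=np.load("w5s.npy",allow_pickle=True).item();c=cam("wrist",s)
b=np.load('bay.npy');Rb=R.from_euler('z',b[2]);f=lambda P:(Rb.inv().apply(P-np.r_[b[:2],0])*1000).round(1)
P=plane(c,[(310.3,186.2),(335.5,186.2),(335.3,212.4),(310.3,212.4)],.112);print(f(P),P.mean(0),f(P).mean(0))
goal([*P.mean(0)[:2],.251],13.55)
```

```text
[[101.5 114.7 112. ]
 [101.6 137.8 112. ]
 [126.8 137.9 112. ]
 [126.8 114.4 112. ]] [0.59053172 0.26253784 0.112     ] [114.175 126.2   112.   ]
pos [0.591  0.2619 0.3991] tool x yaw -166.53 tilt z [-4.e-04 -9.e-04 -1.e+00] j [-0.65  0.48  0.22  1.54 -0.11  1.14  1.4 ] t 11.2
yaw 13.55 shift mm [  0.3   0.8 148.1] turn [-1.0000e-03  1.2000e-03  3.1402e+00] rows>= 16.81484121095674
yaw 193.55 shift mm [  0.3   0.8 148.1] turn [-0.0007 -0.0006 -0.0014] rows>= 0.009182116490700045
```

```bash
python3 -m pendant '[[[0,0.8,50,0,0,0,-0.2],[0,0.8,95,0,0,0,-0.2],[0,0.8,130,0,0,0,-0.2],[0,0.8,148,0,0,0,-0.2],[0,0.8,148,0,0,0,-0.2],[0,0.8,148,0,0,0,-0.2],[0,0.8,148,0,0,0,1],[0,0.8,148,0,0,0,1],[0,0.8,148,0,0,0,1],[0,0.8,148,0,0,0,1],[0,0.8,148,0,0,0,1]]]' 15
python3 - <<'E'
from h import *
s=arm.observe();b=np.load('bay.npy');Rb=R.from_euler('z',b[2]);print(Rb.inv().apply(s["position"]-np.r_[b[:2],0])*1000,s["force"],s["width"]*92)
E
```

```text
clock: 12.58
position: [0.5912, 0.2642, 0.2514]
ee_rot: [-0.371, 3.119, -0.0]
force: [0.0, -1.8, 3.4]
width: 0.258
[115.2496665  127.64926726 251.42255645] [ 0.03771883 -1.76569045  3.41390667] 23.769514335191168
```

```bash
python3 -m pendant '[[[0,-8,0,0,0,0,1],[0,-20,0,0,0,0,1],[0,-35,0,0,0,0,1],[0,-50,0,0,0,0,1],[0,-65,0,0,0,0,1],[0,-78,0,0,0,0,1],[0,-87,0,0,0,0,1],[0,-93,0,0,0,0,1],[0,-96,0,0,0,0,1],[0,-96,0,0,0,0,1],[0,-96,0,0,0,0,1]]]'
python3 - <<'E'
from h import *
s=arm.observe();b=np.load('bay.npy');Rb=R.from_euler('z',b[2]);print(Rb.inv().apply(s["position"]-np.r_[b[:2],0])*1000,s["width"]*92)
im=get_image("wrist");t=get_image("top");np.save("w6s.npy",s,allow_pickle=True)
cv2.imwrite("pics/w6.png",im[:,:,::-1])
cv2.imwrite("pics/t6.png",cv2.resize(t[165:285,235:375,::-1],None,fx=5,fy=5,interpolation=cv2.INTER_CUBIC))
E
```

```text
clock: 13.95
position: [0.6141, 0.1699, 0.2514]
ee_rot: [-0.37, 3.119, -0.001]
force: [0.7, 0.5, 6.0]
width: 0.258
[115.39425599  30.62277467 251.36266257] 23.775197399363286
```

View pics/w6.png

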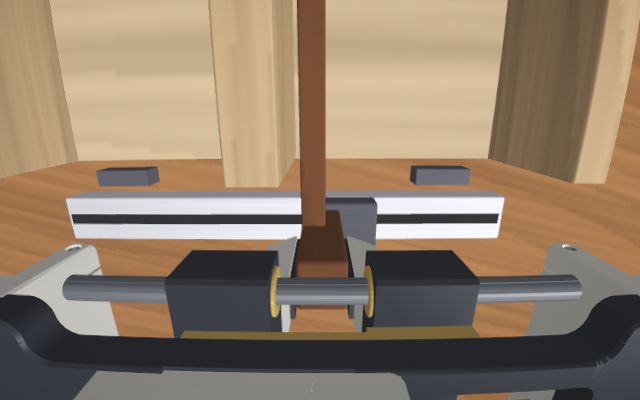

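View pics/t6.png

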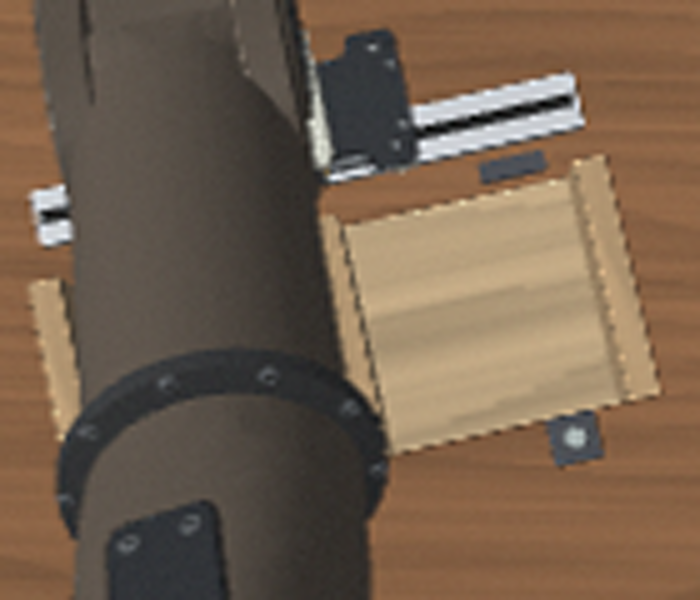

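Run:
```python
from h import *
s=np.load("w6s.npy",allow_pickle=True).item();c=cam("wrist",s);b=np.load('bay.npy');Rb=R.from_euler('z',b[2]);f=lambda P:(Rb.inv().apply(P-np.r_[b[:2],0])*1000).round(1)
im=cv2.imread("pics/w6.png");cv2.imwrite("pics/w6c.png",cv2.resize(im[90:230,200:350],None,fx=4,fy=4,interpolation=cv2.INTER_CUBIC))
print(f(plane(c,[(282,187),(221,187)],.108)),f(plane(c,[(297,159)],.018)),f(plane(c,[(301,187),(301,100),(325,187)],.068)))
```

```text
[[ 68.5  13.7 108. ]
 [ 68.4 -12.4 108. ]] [[70.1 12.8 18. ]] [[78.4 18.9 68. ]
 [31.8 19.8 68. ]
 [78.4 32.3 68. ]]
```

View pics/w6c.png

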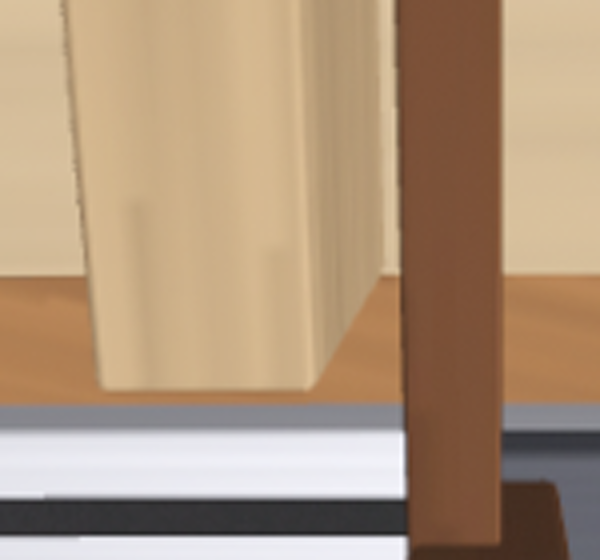

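The gap is about 6 mm: bar face at y ≈ 18.8, divider face at y ≈ 12.6. I'll creep 5 mm and look.

```bash
python3 -m pendant '[[[0,-1,0,0,0,0,1],[0,-2,0,0,0,0,1],[0,-3,0,0,0,0,1],[0,-4,0,0,0,0,1],[0,-5,0,0,0,0,1],[0,-5,0,0,0,0,1],[0,-5,0,0,0,0,1]]]'
python3 - <<'E'
from h import *
s=arm.observe();b=np.load('bay.npy');Rb=R.from_euler('z',b[2]);f=lambda P:(Rb.inv().apply(P-np.r_[b[:2],0])*1000).round(1)
print(f(s["position"]))
im=get_image("wrist")[:,:,::-1];np.save("w7s.npy",s,allow_pickle=True);cv2.imwrite("pics/w7.png",im)
cv2.imwrite("pics/w7c.png",cv2.resize(im[90:230,200:350],None,fx=4,fy=4,interpolation=cv2.INTER_CUBIC))
E
```

```text
clock: 14.92
position: [0.6152, 0.1656, 0.2514]
ee_rot: [-0.371, 3.119, -0.0]
force: [1.0, 2.2, 5.2]
width: 0.26
[115.4  26.2 251.4]
```

View pics/w7c.png

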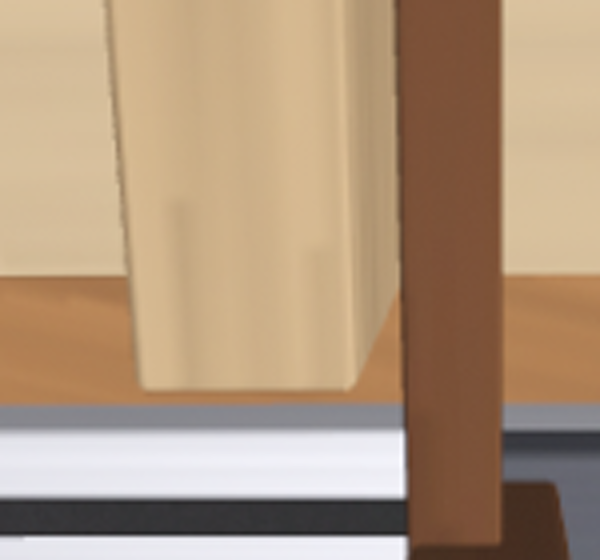

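```bash
python3 -m pendant '[[[0,-0.4,0,0,0,0,1],[0,-0.8,0,0,0,0,1],[0,-1.2,0,0,0,0,1],[0,-1.4,0,0,0,0,1],[0,-1.4,0,0,0,0,1],[0,-1.4,0,0,0,0,1]]]'
python3 - <<'E'
from h import *
s=arm.observe();b=np.load('bay.npy');Rb=R.from_euler('z',b[2]);f=lambda P:(Rb.inv().apply(P-np.r_[b[:2],0])*1000).round(1)
print(f(s["position"]))
im=get_image("wrist")[:,:,::-1];np.save("w8s.npy",s,allow_pickle=True);cv2.imwrite("pics/w8.png",im)
cv2.imwrite("pics/w8c.png",cv2.resize(im[90:230,200:350],None,fx=4,fy=4,interpolation=cv2.INTER_CUBIC))
E
```

```text
clock: 15.72
position: [0.6155, 0.1644, 0.2514]
ee_rot: [-0.371, 3.119, 0.0]
force: [0.5, 2.4, 6.1]
width: 0.265
[115.4  25.  251.4]
```

View pics/w8c.png

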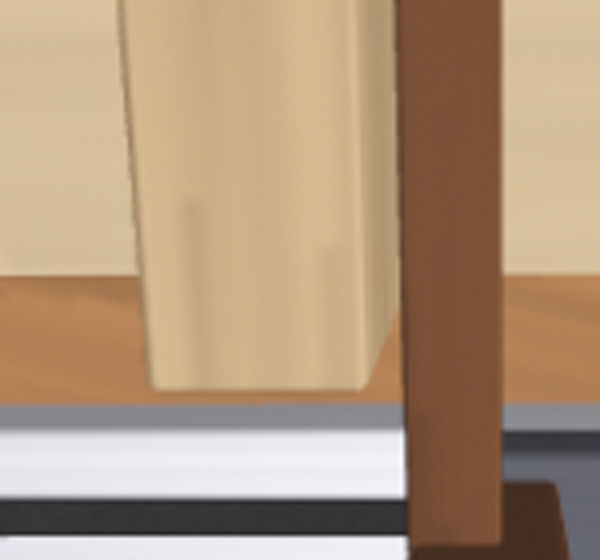

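There's still about 0.5 mm of gap, because the divider's corner moved freely in view (from crop column 352 to 363). I'll take one more small creep until it stops moving relative to the bar.

```bash
python3 -m pendant '[[[0,-0.3,0,0,0,0,1],[0,-0.6,0,0,0,0,1],[0,-0.9,0,0,0,0,1],[0,-0.9,0,0,0,0,1],[0,-0.9,0,0,0,0,1]]]'
python3 - <<'E'
from h import *
s=arm.observe();b=np.load('bay.npy');Rb=R.from_euler('z',b[2]);f=lambda P:(Rb.inv().apply(P-np.r_[b[:2],0])*1000).round(1)
print(f(s["position"]))
im=get_image("wrist")[:,:,::-1];np.save("w9s.npy",s,allow_pickle=True);cv2.imwrite("pics/w9.png",im)
cv2.imwrite("pics/w9c.png",cv2.resize(im[90:230,200:350],None,fx=4,fy=4,interpolation=cv2.INTER_CUBIC))
E
```

```text
clock: 16.4
position: [0.6156, 0.1638, 0.2514]
ee_rot: [-0.371, 3.119, 0.001]
force: [0.4, 3.8, 5.9]
width: 0.262
[115.4  24.3 251.4]
```

View pics/w9c.png

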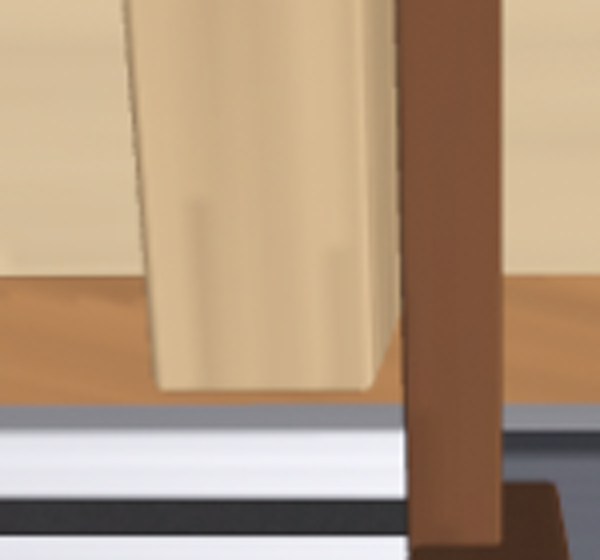

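```bash
python3 -m pendant '[[[0,-0.3,0,0,0,0,1],[0,-0.6,0,0,0,0,1],[0,-0.8,0,0,0,0,1],[0,-0.8,0,0,0,0,1],[0,-0.8,0,0,0,0,1]]]'
python3 - <<'E'
from h import *
s=arm.observe();b=np.load('bay.npy');Rb=R.from_euler('z',b[2]);f=lambda P:(Rb.inv().apply(P-np.r_[b[:2],0])*1000).round(1)
print(f(s["position"]))
im=get_image("wrist")[:,:,::-1];cv2.imwrite("pics/w10.png",im)
cv2.imwrite("pics/w10c.png",cv2.resize(im[90:230,200:350],None,fx=4,fy=4,interpolation=cv2.INTER_CUBIC))
E
```

```text
clock: 17.08
position: [0.6158, 0.1631, 0.2514]
ee_rot: [-0.372, 3.119, 0.001]
force: [0.5, 4.9, 5.5]
width: 0.263
[115.4  23.6 251.4]
```

View pics/w10c.png

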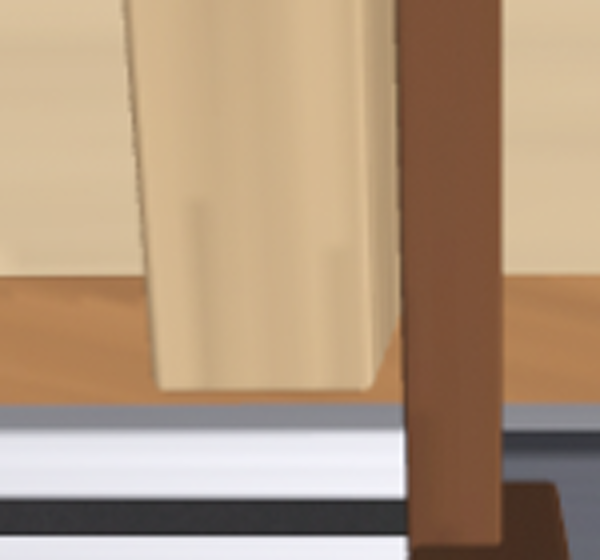

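The corner stayed at crop column 370 while the tool moved 0.7 mm, and the force rose, so the bar is in contact. I'll release and rise.

```bash
python3 -m pendant '[[[0,0,0,0,0,0,0.3],[0,0,0,0,0,0,0],[0,0,0,0,0,0,-0.2],[0,0,0,0,0,0,-0.2],[0,0,0,0,0,0,-0.2],[0,0,-15,0,0,0,-0.2],[0,0,-50,0,0,0,-0.2],[0,0,-100,0,0,0,-0.2],[0,0,-140,0,0,0,-0.2],[0,0,-148,0,0,0,-0.2],[110,-10,-148,0,0,0,-0.2],[110,-10,-148,0,0,0,-0.2],[110,-10,-148,0,0,0,-0.2],[110,-10,-148,0,0,0,-0.2]]]'
python3 - <<'E'
from h import *
s=arm.observe();im=get_image("wrist")[:,:,::-1];print(s["position"],s["force"],s["width"])
cv2.imwrite("pics/w11.png",im);np.save("w11s.npy",s,allow_pickle=True)
cv2.imwrite("pics/w11c.png",cv2.resize(im[110:275,240:430],None,fx=3.6,fy=3.6,interpolation=cv2.INTER_CUBIC))
E
```

```text
clock: 18.88
position: [0.5112, 0.128, 0.3995]
ee_rot: [-0.372, 3.119, 0.001]
force: [1.0, 0.8, 0.6]
width: 0.599
[0.51122437 0.12796487 0.39952942] [1.02302528 0.7892028  0.55381976] 0.5985495757409484
```

View pics/w11.png

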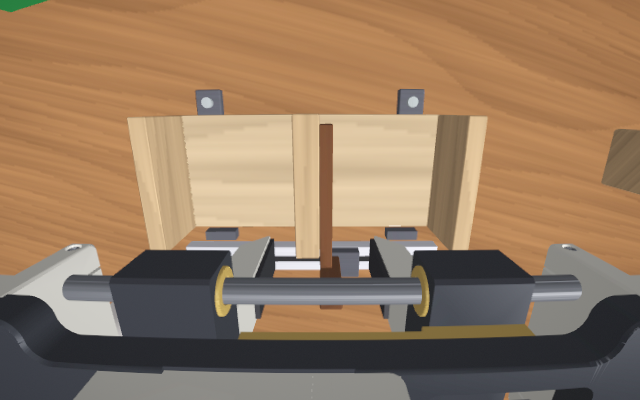

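View pics/w11c.png

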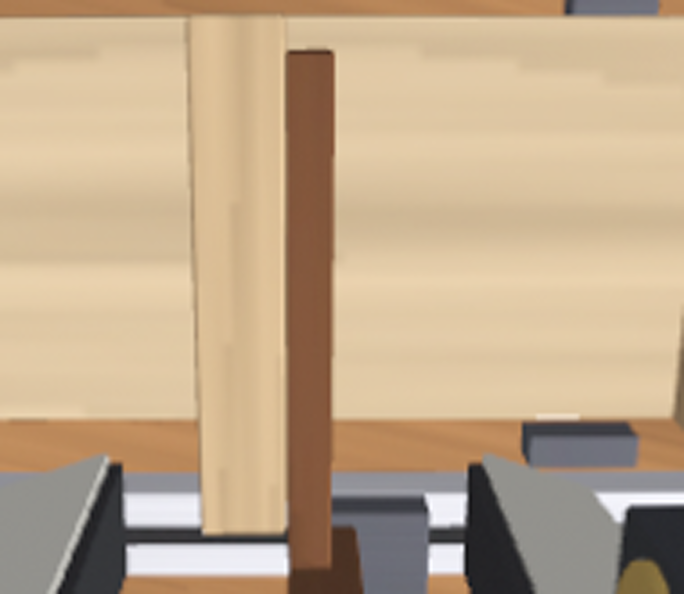

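Run:
```python
from h import *
s=np.load("w11s.npy",allow_pickle=True).item();c=cam("wrist",s);b=np.load('bay.npy');Rb=R.from_euler('z',b[2]);f=lambda P:(Rb.inv().apply(P-np.r_[b[:2],0])*1000).round(1)
D=f(plane(c,[(291.9,114.7),(296.7,258.3),(320,258),(319.4,114.7)],.108))
B=f(plane(c,[(183,116),(195,226.5),(427.3,227),(438,115)],.018))
print('D',D,D.mean(0));print('B',B,B.mean(0));d=D[1]+D[2]-D[0]-D[3];print('yaw',np.degrees(np.arctan2(d[1],d[0])))
S=f(plane(c,[(240+286/3.6,110+50/3.6),(240+334/3.6,110+50/3.6),(240+288/3.6,110+565/3.6)],.068));print('bar',S)
i=get_image("top");cv2.imwrite("pics/t11.png",i[:,:,::-1])
j=get_image("scene");cv2.imwrite("pics/s11.png",cv2.resize(j[130:280,140:480,::-1],None,fx=2.3,fy=2.3))
```

```text
D [[-69.9 -12.  108. ]
 [ 68.9 -11.2 108. ]
 [ 68.6  12.3 108. ]
 [-69.9  12.  108. ]] [ -0.575   0.275 108.   ]
B [[ -69.1 -149.4   18. ]
 [  70.1 -151.6   18. ]
 [  70.9  151.7   18. ]
 [ -69.8  150.5   18. ]] [ 0.525  0.3   18.   ]
yaw 0.22728102014113902
bar [[-60.6  11.8  68. ]
 [-60.6  25.2  68. ]
 [100.8  12.   68. ]]
```

View pics/t11.png

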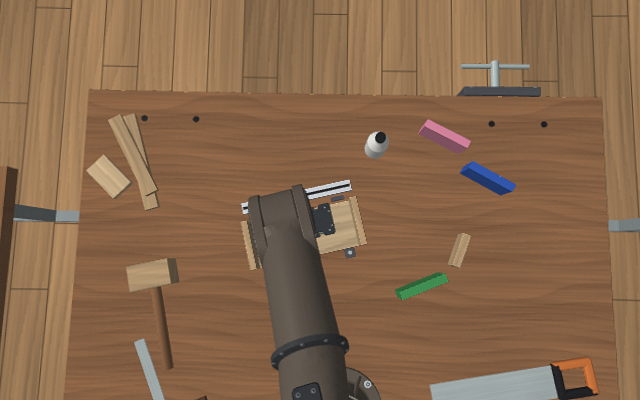

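View pics/s11.png

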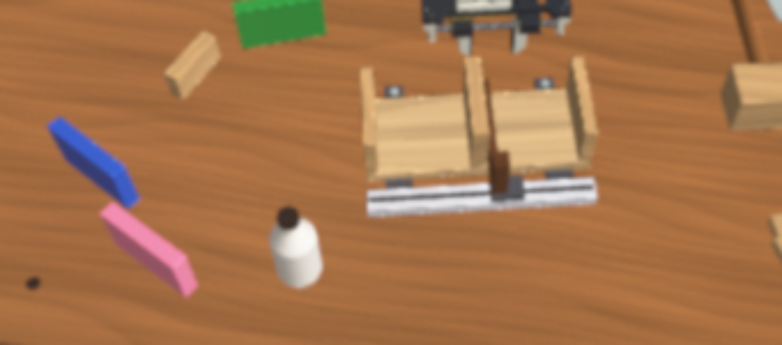

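The divider is centred, square and upright, and the bar is against it. The top view shows the glue (376,144), offcut (459,250) and mallet (152,275) where they started, and the gripper is clear above. I'm handing in.

```bash
python3 -c "
from cell import arm
s=arm.observe();print(s['clock'],abs(s['dq']).max())
print(arm.sign_off())"
```

```text
19.025 0.003944151860829763
the job is handed in; nothing more can be done
None
```

The divider now stands upright on the caddy's base, midway between the end panels, and the stop's bar rests against it. I handed the job in at 19.0 s with the gripper open and about 15 cm clear. No verdict came back.

**Divider:** I gripped the larger pine board from above and lowered it onto the base until it made contact. After letting go, the wrist camera put it 0.9 mm off along x and 0.6 mm off along y, and within 0.1° of square.

**Stop:** I slid it by its handle in small steps until the divider stopped moving relative to the bar and the force rose. Then I let go.

**Last wrist-camera check:**

| Measurement | Value | Limit |
|---|---|---|
| Divider off centre, between the panels (y) | 0.3 mm | 7 mm |
| Divider ends off level (x) | 0.6 mm | 10 mm |
| Divider out of square | 0.2° | 4.5° |
| Bar gap at the divider | no visible gap (both faces at y ≈ 12 mm) | 4.5 mm |

I judged uprightness by eye rather than measuring it. The divider looks upright in the scene view, and its top face measured the right size at the expected height.

**Bystanders:** the offcut, mallet and glue bottle look unmoved in the top view compared with the start.

No check failed. The top, scene and wrist views of the caddy agreed to within about 2 mm.

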